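Feel a bash ring for burrs

ROBOT

A 6-joint arm with a two-finger parallel gripper is mounted at the origin on the work surface. World frame = base frame: x ahead of the robot, y to its left, z up, the work surface at z = 0. Lengths are in m, angles in rad, forces in N, time in s.
With the tool pointing down it reaches from about 0.375 to 0.975 m from the base axis. Payload 3.8 kg.
Tool frame: the origin (TCP) lies midway between the tips of the shut fingers; the grasp point (between the pads) lies 19 mm behind it; z points along the fingers, y is the direction in which the jaws open and shut (so a half turn about z gives the same grasp; the last joint's range is limited). The gripper opens to 85 mm and grips with 20 to 120 N. Pads are 22 mm wide; open, the fingers measure 114 mm over their backs; the gripper's body (76 mm by 85 mm) begins 54 mm behind the grasp point. The pads swing forward as they close: fully open they stand 13 mm farther back than shut.
Start: joints at [1.269, 0.264, 1.604, -0, 1.274, -0.037], TCP at [0.177, 0.651, 0.231] pointing down, gripper open.
Joint ranges: [-2.63, 2.63], [-0.94, 2.18], [0.31, 2.57], [-1.31, 4.45], [0, 2.66], [-2.55, 2.55]. Speed limits (rad/s): [2.57, 2.57, 3.14, 3.14, 3.14, 3.14].

INTERFACE

Orientations are given as a rotation vector (axis times angle).
In Python, from workcell import bot gives the robot as it stands. The module is installed in compiled form; this text tells all that it offers.
- The arm moves only by the tool move_arm, never from a script. Its argument "steps" is a list of rows, each a list of 5 numbers: the shift along the tool's x, y, z in mm, then the turn about the tool's z in degrees, then the opening in per cent of the stroke, from 0 (shut) to 100 (fully open). In form: [[tx, ty, tz, turn, claw], ...]. A call has 1 to 20 rows; each row is the pose to reach, as a shift and turn from the pose commanded when the call began, along the tool's axes at that moment; what a row does not reach only later rows make up. A row lasts 1/10 s, in which the tool goes at most 50 mm and 8.59 degrees, less where a joint would pass 70% of its speed; a pose out of reach is approached as far as the arm can. A call with a gripper value outside its range is refused whole. The fingers move at their own pace and stop on an object; "newtons" is the grip in N (left out, the last holds). Time passes only in rows, so rows that repeat a pose let the fingers close. It gives the time, the measured TCP pose, the force and the opening at its end, in the units of the state.
- bot.read_state(): the state, without advancing time (a new reading comes with each control period).
- bot.read_camera(name): name is "side" or "top" or "wrist"; returns a dict with "pixels" (480x640x3 uint8, red, green, blue), "depth" (480x640 float32, m along the optical axis (not along the pixel's ray), 0 where there is no reading), "fovy" (degrees; the focal length in pixels is half the picture's height over the tangent of half this angle, whatever the lens; pixels are square), "cx", "cy" (the principal point, pixels), "xyz" and "attitude" of the camera in the world. Camera axes: x right, y up, looking along -z (the intrinsics and any distortion apply to the point x, -y, -z); pixel columns grow to the right and rows downward; lengths in m; the calibration is good to about 2 mm. The wrist camera is an equidistant fisheye: a pixel r from the principal point sees the ray r / f radians off the axis. A picture is of the moment at which its call begins.
- bot.finish_job(): hands the job in, once; it reports no verdict.
The state is a dict: "time": time; "q": joint angles; "joint_vel": joint speeds; "joint_torque": joint torques, N m; "tool_pos": TCP position; "tcp_rot": TCP orientation; "wrist_force": force on the tool from outside, world axes, zero at the start; "torque": the same for the moment, N m; "width": opening from 0.0 (shut) to 1.0 (fully open).
Only numpy, scipy, OpenCV 4.12 (cv2) and the standard library are available. Lean on these libraries where they do the work, as an engineer would, in place of code of your own. Each camera call takes 0.05 s, during which the arm holds its last target.

TASK

Feel the black ring on the sprung plate for burrs: with the fingers shut, touch it at the red dot and stroke along the band over the three white dots to the green dot, staying in touch with the band at every dot and between the dots. Touch it gently, never pressing the sprung plate down to its stop, then draw the hand away. Do not pick up or shift the ring, the bearing cup standing inside it or anything else on the bench.

Things in the scene. Friction and masses are not known exactly. Their poses are not given: they have to be found in the camera images.
- ring: black bash ring lying loose on the plate: 200 mm outer, 160 mm inner diameter, 6 mm thick; four tabs inside sit between 4 mm high brass pins. Origin: centre of its underside, z up; its top face starts 56 mm above the table. Five 15 mm paint dots on the top face at 90 mm radius, 45 degrees apart, anticlockwise from above: red, three white, green; the rest is bare.
- dot0 (a point): centre of the red dot on the ring's top face (z is the top face)
- gap0 (a point): unmarked point on the ring's top face, at 90 mm radius, half-way along the arc between the red and the first white dot
- dot1 (a point): centre of the first white dot on the ring's top face (z is the top face)
- gap1 (a point): unmarked point on the ring's top face, at 90 mm radius, half-way along the arc between the first white and the second white dot
- dot2 (a point): centre of the second white dot on the ring's top face (z is the top face)
- gap2 (a point): unmarked point on the ring's top face, at 90 mm radius, half-way along the arc between the second white and the third white dot
- dot3 (a point): centre of the third white dot on the ring's top face (z is the top face)
- gap3 (a point): unmarked point on the ring's top face, at 90 mm radius, half-way along the arc between the third white and the green dot
- dot4 (a point): centre of the green dot on the ring's top face (z is the top face)
- plate (a joint): how far the sprung plate is pressed down, m: 0 at rest (top), 0.012 at its stop. It starts to sink at about 2 to 3.5 N and then takes about 0.4 N more per mm (about 4.5 N at 4 mm, 7.5 N at the stop); it rises again by itself, always level.
- plate_mid (a point): centre of the top face of the sprung light grey plate, a disc of 236 mm diameter, 10 mm thick, top 50 mm above the table at rest, on a low fixed stand; axes as the stand, z up
- cup: turned steel bearing cup, 42 mm diameter flange, 24 mm tall, standing loose in the middle of the plate inside the ring; stays there; a bystander, loose. Origin: middle of its underside.
- oil: white oil bottle with red cap, 44 mm diameter, 125 mm tall; a bystander, loose. Origin: middle of its underside.
- tin: low grease tin with green label, 72 mm diameter, 55 mm tall; a bystander, loose. Origin: middle of its underside.
- driver: screwdriver with blue handle, 200 mm long, lying along its own x; a bystander, loose. Origin: middle of its underside.
- spanner: steel spanner, 180 mm long, lying along its own x; a bystander, loose. Origin: middle of its underside.
- pedal: black flat pedal, 90 x 92 x 18 mm, with a steel axle that sticks out to its +y; a bystander, loose. Origin: middle of its underside.
- tyrelever: yellow tyre lever, 130 mm long, 16 mm wide, 7 mm thick, lying along its own x; a bystander, loose. Origin: underside, near the middle.
Mind the look-alikes: they are no part of the job. Of the things that look like the ring, the largest one is meant.

How it is judged:
On the way, in this order (a step that is already met when the one before it is completed fails the run):
1. fingers touch the ring at the red dot, within 15 mm along the table plane (horizontal distance between the grasp point and dot0 below 0.015 m and contact force between the fingers and ring above 0.3 N), for 0.05 s.
2. fingers touch the ring between the red and first white dots, within 15 mm along the table plane (horizontal distance between the grasp point and gap0 below 0.015 m and contact force between the fingers and ring above 0.3 N), for 0.05 s.
3. fingers touch the ring at the first white dot, within 15 mm along the table plane (horizontal distance between the grasp point and dot1 below 0.015 m and contact force between the fingers and ring above 0.3 N), for 0.05 s.
4. fingers touch the ring between the first white and second white dots, within 15 mm along the table plane (horizontal distance between the grasp point and gap1 below 0.015 m and contact force between the fingers and ring above 0.3 N), for 0.05 s.
5. fingers touch the ring at the second white dot, within 15 mm along the table plane (horizontal distance between the grasp point and dot2 below 0.015 m and contact force between the fingers and ring above 0.3 N), for 0.05 s.
6. fingers touch the ring between the second white and third white dots, within 15 mm along the table plane (horizontal distance between the grasp point and gap2 below 0.015 m and contact force between the fingers and ring above 0.3 N), for 0.05 s.
7. fingers touch the ring at the third white dot, within 15 mm along the table plane (horizontal distance between the grasp point and dot3 below 0.015 m and contact force between the fingers and ring above 0.3 N), for 0.05 s.
8. fingers touch the ring between the third white and green dots, within 15 mm along the table plane (horizontal distance between the grasp point and gap3 below 0.015 m and contact force between the fingers and ring above 0.3 N), for 0.05 s.
9. fingers touch the ring at the green dot, within 15 mm along the table plane (horizontal distance between the grasp point and dot4 below 0.015 m and contact force between the fingers and ring above 0.3 N), for 0.05 s.
At the end, for the whole second after the job is handed in: Touched in order from red to green; the ring lies at rest in its place (within 6 mm, 0.1 rad), the plate is back up (within 3 mm), the cup stands inside the ring, and no bystander is over 20 mm from its start (horizontal distance between ring and plate_mid below 0.006 m and z of ring in the frame of plate_mid below 0.003 m and angle between the x axis of ring and the x axis of plate_mid, either way round below 0.1 rad and angle between ring's own z axis and vertical below 0.05 rad and value of joint plate below 0.003 m and linear speed of ring below 0.02 m/s and horizontal distance between cup and plate_mid below 0.045 m and angle between cup's own z axis and vertical below 0.1 rad and distance of each of cup, oil, tin, driver, spanner, pedal, tyrelever from where it was at the start of the episode below 0.02 m); the robot touches nothing.
It fails at once if the sprung plate is pressed to its stop (value of joint plate above 0.0115 m).
It fails at once if the ring is lifted off the plate (z of ring in the frame of plate_mid above 0.006 m).
It fails at once if the ring is shifted or turned on the plate (horizontal distance between ring and plate_mid above 0.01 m or angle between the x axis of ring and the x axis of plate_mid, either way round above 0.15 rad).
It fails at once if a bystander is moved by more than 20 mm or lifted (distance of any of cup, oil, tin, driver, spanner, pedal, tyrelever from where it was at the start of the episode above 0.02 m).
It also fails if it takes over 42 s, if anything falls off the work surface, if the arm or the gripper's body presses on something with over 40 N, if the wrist force passes 120 N, or if a joint passes its speed limit or range.

## Working session

There is one attempt and no reset: what is moved stays moved. The work goes in short steps, Python scripts to look and compute and a tool call to move; the robot and the scene stay as the last step left them, time stands still between calls to the robot, and variables do not carry over. Pictures are saved under pics/ and viewed, and the job is handed in when it is done.

Besides the shell and the picture viewer there is one more tool, called after "Request:" as a command line: name --pt "numbers of a row" for each row, then --argument value for the rest. move_arm: Moves the arm, as the interface text tells. Its arguments: {"type":"object","properties":{"steps":{"type":"array","items":{"type":"array","items":{"type":"number"}}},"newtons":{"type":"number"}},"required":["steps"]}

```bash
mkdir -p pics
python3 - <<'E'
from workcell import bot
import cv2,numpy as np
s=bot.read_state()
for k,v in s.items(): print(k,np.round(v,4))
for n in ["top","side","wrist"]:
    c=bot.read_camera(n)
    cv2.imwrite(f"pics/{n}0.png",c["pixels"][:,:,::-1]); np.savez(f"{n}0.npz",**c)
    print(n,c["fovy"],c["cx"],c["cy"],c["xyz"],c["attitude"])
E
```

```text
time 0.0
q [ 1.2691  0.2648  1.6054  0.      1.2737 -0.0369]
joint_vel [ 0.0001 -0.001  -0.0014  0.0004 -0.0013 -0.0028]
joint_torque [ 1.00000e-03 -5.15109e+01 -3.67310e+01 -1.00000e-04  1.32000e-02
  0.00000e+00]
tool_pos [0.1764 0.6508 0.2299]
tcp_rot [-0.4146 -3.1137  0.0035]
wrist_force [0.0301 0.0948 0.0909]
torque [-0.0018  0.0248  0.0163]
width 1.002
top 44.7092727900195 317.8465338010366 235.1630149038704 [ 0.51536581 -0.03684321  1.40345011] [ 0.05880913 -0.04422797 -1.59048494]
side 44.64323419251323 319.1216071349505 237.5019181975904 [0.45849182 0.79613658 1.06827181] [ 0.10946221 -1.01605517 -2.77823558]
wrist 65.70646984690485 315.4384681599199 237.95931268868736 [0.09569574 0.67361989 0.37221042] [-0.28431854 -0.21337724  1.29374232]
```

View pics/top0.png

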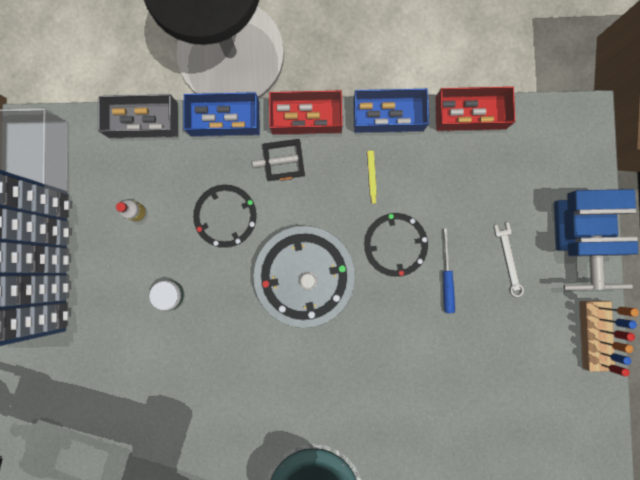

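View pics/side0.png

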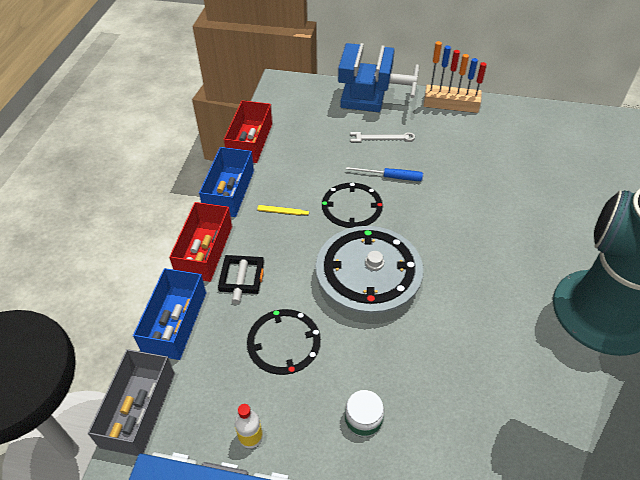

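View pics/wrist0.png

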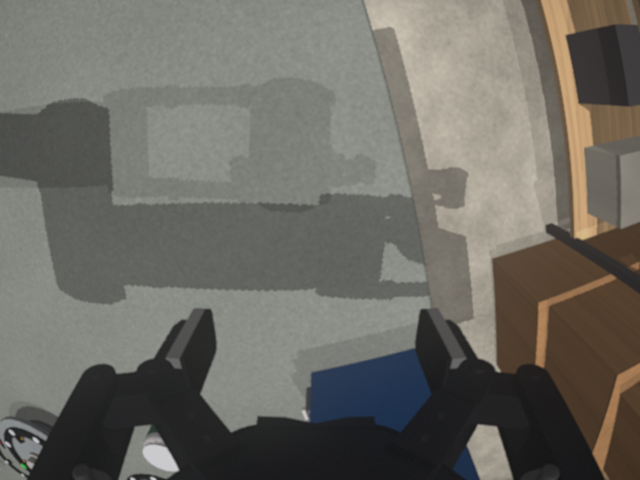

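The top view shows the large ring on the sprung plate: red (266,284), whites (282,309), (311,315), (336,298), green (342,268), with the cup at (308,281). The two smaller rings at (224,215) and (396,243) are look-alikes. The side view shows the same layout. Next I cast rays through both views.

```bash
cat > h.py <<'E'
import numpy as np,cv2
from scipy.spatial.transform import Rotation as R
def ray(c,px):
    f=240/np.tan(np.radians(float(c["fovy"]))/2)
    d=np.array([(px[0]-c["cx"])/f,-(px[1]-c["cy"])/f,-1.0])
    return R.from_rotvec(c["attitude"]).apply(d)
def plane(c,px,z):
    d=ray(c,px);o=c["xyz"];return o+d*(z-o[2])/d[2]
def blobs(c,roi):
    x0,y0,x1,y1=roi
    im=c["pixels"];hsv=cv2.cvtColor(np.ascontiguousarray(im),cv2.COLOR_RGB2HSV)
    H,S,V=[hsv[...,i].astype(int) for i in range(3)]
    out=[]
    ms={"red":((H<10)|(H>170))&(S>150)&(V>100),"green":(H>45)&(H<80)&(S>120)&(V>80),"white":(S<40)&(V>215)}
    for k,m in ms.items():
        mm=np.zeros_like(m,np.uint8);mm[y0:y1,x0:x1]=m[y0:y1,x0:x1]
        n,l,st,ce=cv2.connectedComponentsWithStats(mm)
        for i in range(1,n):
            if 12<st[i,4]: out.append((k,ce[i],st[i,4]))
    return out
E
python3 - <<'E'
from h import *
T=np.load("top0.npz");S=np.load("side0.npz")
for n,c,roi in(("top",T,(255,228,353,322)),("side",S,(322,230,418,306))):
    print(n)
    for k,p,a in blobs(c,roi): print(k,np.round(p,1),a,np.round(plane(c,p,.056),4))
    im=cv2.resize(np.ascontiguousarray(c["pixels"][roi[1]-5:roi[3]+10,roi[0]-5:roi[2]+5,::-1]),None,fx=5,fy=5)
    cv2.imwrite(f"pics/{n}_crop.png",im)
E
```

```text
top
red [265.2 283.6] 25 [0.4946 0.0981 0.056 ]
green [341.8 268.5] 28 [ 0.5257 -0.0789  0.056 ]
side
red [370.5 297.8] 39 [0.4947 0.0991 0.056 ]
green [367.4 232.4] 34 [ 0.5267 -0.0779  0.056 ]
white [396.1 241.6] 25 [ 0.4592 -0.0631  0.056 ]
white [374.9 256.1] 131 [ 0.5005 -0.0127  0.056 ]
white [410.2 263.9] 29 [ 0.4221 -0.0056  0.056 ]
white [400.2 287.8] 33 [0.4366 0.0619 0.056 ]
```

View pics/top_crop.png

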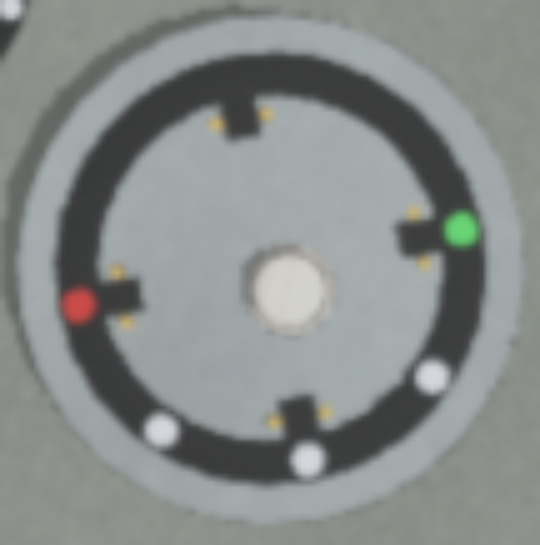

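Both views agree within about 1 mm. The red–green distance is 0.180 m, as it should be, and the ring centre is at about (0.5104, 0.0101). Next I work out the approach.

```bash
cat >> h.py <<'E'
C=np.array([.5104,.0101])
red=np.array([.4947,.0986])
a0=np.arctan2(*(red-C)[::-1])
def pt(deg,r=.09): a=a0+np.radians(deg);return C+r*np.array([np.cos(a),np.sin(a)])
def shift(s,w):
    return R.from_rotvec(s["tcp_rot"]).inv().apply(np.array(w)-s["tool_pos"])*1000
E
python3 - <<'E'
from h import *
from workcell import bot
s=bot.read_state()
T=np.load("top0.npz");S=np.load("side0.npz")
for k,d in ((1,45),(2,90),(3,135),(4,180)): print(k,np.round(pt(d),4))
print(np.round(R.from_rotvec(s["tcp_rot"]).as_matrix(),3))
print(shift(s,[*pt(0),.1]), shift(s,[*pt(0),.2]))
E
```

```text
1 [0.4366 0.0616]
2 [ 0.4218 -0.0056]
3 [ 0.4589 -0.0637]
4 [ 0.5261 -0.0785]
[[-0.965  0.262 -0.001]
 [ 0.262  0.965 -0.002]
 [ 0.    -0.002 -1.   ]]
[-451.63396409 -449.45879151  131.00455142] [-451.62859347 -449.64030599   31.0047163 ]
```

Request:
move_arm --pt "-22 -22 0 0 0" --pt "-45 -45 0 0 0" --pt "-68 -67 0 0 0" --pt "-90 -90 0 0 0" --pt "-113 -112 0 0 0" --pt "-135 -135 0 0 0" --pt "-158 -157 5 0 0" --pt "-181 -180 10 0 0" --pt "-203 -202 15 0 0" --pt "-226 -225 20 0 0" --pt "-248 -247 30 0 0" --pt "-271 -270 30 0 0" --pt "-293 -292 30 0 0" --pt "-316 -314 30 0 0" --pt "-338 -337 30 0 0" --pt "-361 -359 30 0 0" --pt "-384 -382 30 0 0" --pt "-406 -404 30 0 0" --pt "-429 -427 30 0 0" --pt "-452 -450 30 0 0" --newtons 20

```text
time: 2.15
tool_pos: [0.4954, 0.0976, 0.2011]
tcp_rot: [-0.415, -3.114, -0.0]
wrist_force: [0.1, -0.0, 0.5]
width: -0.0
```

Request:
move_arm --pt "0 0 15 0 0" --pt "0 0 30 0 0" --pt "0 0 50 0 0" --pt "0 0 70 0 0" --pt "0 0 80 0 0" --pt "0 0 80 0 0" --pt "0 0 80 0 0" --pt "0 0 80 0 0"

```text
time: 2.95
tool_pos: [0.4959, 0.0993, 0.1223]
tcp_rot: [0.414, 3.113, 0.001]
wrist_force: [0.1, 0.2, 1.0]
width: -0.001
```

Run:
```python
from h import *
from workcell import bot
s=bot.read_state()
for k,v in s.items(): print(k,np.round(v,4))
print(shift(s,[*pt(0),.056]))
for n in ["side","top"]:
    c=bot.read_camera(n); np.savez(f"{n}1.npz",**c)
    cv2.imwrite(f"pics/{n}1.png",c["pixels"][:,:,::-1])
```

```text
time 2.95
q [ 1.4840e-01  3.9500e-02  2.0736e+00  1.0000e-04  1.0267e+00 -1.1581e+00]
joint_vel [-0.0045 -0.0049 -0.0062  0.0015 -0.0005 -0.0005]
joint_torque [ 6.90000e-02 -3.46316e+01 -3.23701e+01  4.80000e-03  2.75000e-02
  1.40000e-03]
tool_pos [0.4959 0.0993 0.1223]
tcp_rot [4.1370e-01 3.1125e+00 9.0000e-04]
wrist_force [0.0581 0.2438 1.0237]
torque [ 0.0027 -0.0095  0.0435]
width -0.0005
[ 1.07540419 -0.96515975 66.28114337]
```

View pics/side1.png

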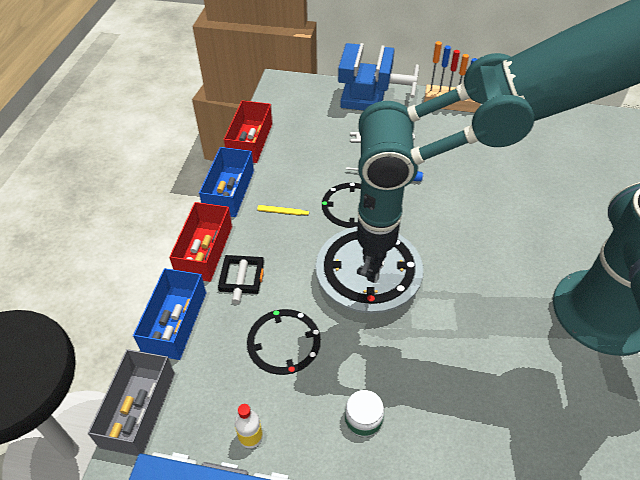

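The side view shows the shut fingers at (369,275), right over the red dot at (371,298). Next I descend to just above the band.

Request:
move_arm --pt "0.5 -0.5 15 0 0" --pt "1 -1 30 0 0" --pt "1 -1 45 0 0" --pt "1 -1 55 0 0" --pt "1 -1 60 0 0" --pt "1 -1 60 0 0" --pt "1 -1 60 0 0" --pt "1 -1 60 0 0"

```text
time: 3.85
tool_pos: [0.4947, 0.0983, 0.0621]
tcp_rot: [0.415, 3.113, 0.001]
wrist_force: [0.3, 0.4, -0.2]
width: 0.003
```

Run:
```python
from h import *
from workcell import bot
s=bot.read_state()
print(s["tool_pos"],s["wrist_force"],shift(s,[*pt(0),.056]))
c=bot.read_camera("side"); np.savez("side2.npz",**c)
cv2.imwrite("pics/side2.png",cv2.resize(np.ascontiguousarray(c["pixels"][200:330,290:450,::-1]),None,fx=4,fy=4))
```

```text
[0.49468204 0.0982725  0.0621041 ] [ 0.31264202  0.44369513 -0.20511334] [0.12743319 0.42391246 6.10418505]
```

View pics/side2.png

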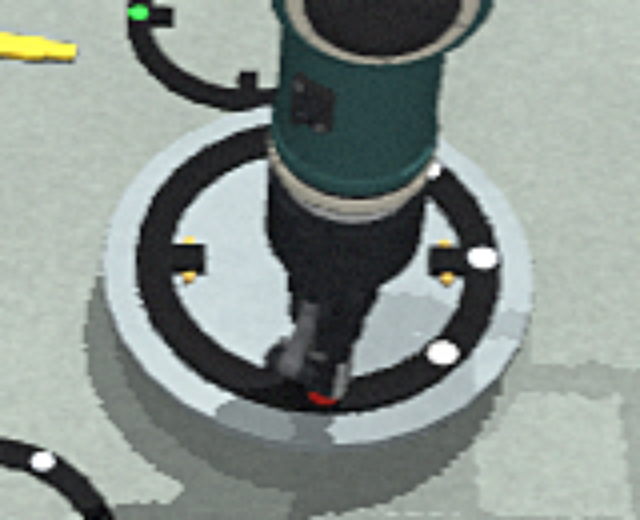

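The crop shows the fingertips at (322,390), just over the red dot. I'll lower in small steps, reading the force.

Request:
move_arm --pt "0 0.4 2 0 0" --pt "0 0.4 4 0 0" --pt "0 0.4 5 0 0" --pt "0 0.4 5 0 0" --pt "0 0.4 5 0 0"

```text
time: 4.4
tool_pos: [0.494, 0.0985, 0.0562]
tcp_rot: [-0.415, -3.114, 0.0]
wrist_force: [-0.3, 0.8, -0.8]
width: -0.001
```

Request:
move_arm --pt "0 0 1 0 0" --pt "0 0 2 0 0" --pt "0 0 2 0 0" --pt "0 0 2 0 0"

```text
time: 4.8
tool_pos: [0.4941, 0.0985, 0.0544]
tcp_rot: [0.415, 3.114, 0.0]
wrist_force: [-1.1, 1.1, 3.2]
width: -0.005
```

Request:
move_arm --pt "0 0 1 0 0" --pt "0 0 2 0 0" --pt "0 0 2 0 0" --pt "0 0 2 0 0"

```text
time: 5.2
tool_pos: [0.4941, 0.0986, 0.0524]
tcp_rot: [0.415, 3.114, 0.0]
wrist_force: [-1.8, -1.2, 3.6]
width: 0.004
```

In contact at about 4 mm of plate travel. Next I work out the arc in tool axes.

Run:
```python
from h import *
from workcell import bot
s=bot.read_state()
print(s["tool_pos"],s["wrist_force"])
for d in np.arange(0,91,4.5): print(d,np.round(shift(s,[*pt(d),.0515]),1).tolist())
```

```text
[0.49409071 0.09855513 0.05235316] [-1.79723399 -1.20392035  3.626989  ]
0.0 [-0.5, 0.3, 0.9]
4.5 [5.7, -3.0, 0.9]
9.0 [11.7, -6.7, 0.9]
13.5 [17.4, -10.9, 0.9]
18.0 [22.8, -15.5, 0.9]
22.5 [27.7, -20.6, 0.8]
27.0 [32.3, -26.0, 0.8]
31.5 [36.4, -31.7, 0.8]
36.0 [40.0, -37.8, 0.8]
40.5 [43.2, -44.1, 0.8]
45.0 [45.8, -50.7, 0.8]
49.5 [47.9, -57.4, 0.8]
54.0 [49.5, -64.3, 0.8]
58.5 [50.6, -71.3, 0.8]
63.0 [51.1, -78.3, 0.8]
67.5 [51.0, -85.4, 0.8]
72.0 [50.4, -92.4, 0.8]
76.5 [49.2, -99.4, 0.8]
81.0 [47.5, -106.3, 0.8]
85.5 [45.3, -113.0, 0.8]
90.0 [42.5, -119.5, 0.8]
```

Request:
move_arm --pt "0 0 0.8 0 0" --pt "2 -1 0.8 0 0" --pt "5.7 -3 0.8 0 0" --pt "11.7 -6.7 0.8 0 0" --pt "17.4 -10.9 0.8 0 0" --pt "22.8 -15.5 0.8 0 0" --pt "27.7 -20.6 0.8 0 0" --pt "32.3 -26 0.8 0 0" --pt "36.4 -31.7 0.8 0 0" --pt "40 -37.8 0.8 0 0" --pt "43.2 -44.1 0.8 0 0" --pt "45.8 -50.7 0.8 0 0" --pt "45.8 -50.7 0.8 0 0"

```text
time: 6.5
tool_pos: [0.4351, 0.0606, 0.0511]
tcp_rot: [-0.415, -3.112, 0.002]
wrist_force: [-0.0, -1.0, 5.3]
width: -0.001
```

Run:
```python
from h import *
from workcell import bot
s=bot.read_state()
print(s["tool_pos"],s["wrist_force"],pt(45))
for d in np.arange(45,136,4.5): print(d,np.round(shift(s,[*pt(d),.0515]),1).tolist())
c=bot.read_camera("side"); np.savez("side3.npz",**c)
for k,p,a in blobs(c,(322,225,418,306)): print(k,np.round(p,1),a,np.round(plane(c,p,.0515),4))
cv2.imwrite("pics/side3.png",cv2.resize(np.ascontiguousarray(c["pixels"][200:330,290:450,::-1]),None,fx=4,fy=4))
```

```text
[0.43512978 0.0605615  0.05108986] [-0.01074497 -1.01566824  5.2988527 ] [0.43662259 0.06164506]
45.0 [-1.2, 1.4, -0.4]
49.5 [1.0, -5.3, -0.4]
54.0 [2.6, -12.2, -0.4]
58.5 [3.6, -19.2, -0.4]
63.0 [4.1, -26.2, -0.4]
67.5 [4.0, -33.3, -0.4]
72.0 [3.4, -40.3, -0.3]
76.5 [2.3, -47.3, -0.3]
81.0 [0.5, -54.2, -0.3]
85.5 [-1.7, -60.9, -0.3]
90.0 [-4.5, -67.4, -0.3]
94.5 [-7.7, -73.6, -0.3]
99.0 [-11.5, -79.6, -0.3]
103.5 [-15.7, -85.3, -0.3]
108.0 [-20.3, -90.6, -0.3]
112.5 [-25.3, -95.6, -0.3]
117.0 [-30.8, -100.1, -0.3]
121.5 [-36.5, -104.2, -0.3]
126.0 [-42.6, -107.9, -0.3]
130.5 [-48.9, -111.0, -0.3]
135.0 [-55.4, -113.7, -0.3]
red [370.3 299.2] 36 [0.4946 0.0997 0.0515]
green [367.4 233.8] 33 [ 0.5262 -0.0774  0.0515]
white [347.2 236.9] 160 [ 0.57   -0.0596  0.0515]
white [360.8 261.2] 905 [0.5292 0.004  0.0515]
white [360.8 262. ] 48 [0.5289 0.0061 0.0515]
white [322.4 261.6] 21 [0.6121 0.0209 0.0515]
white [332.4 292.7] 196 [0.5754 0.0985 0.0515]
```

View pics/side3.png

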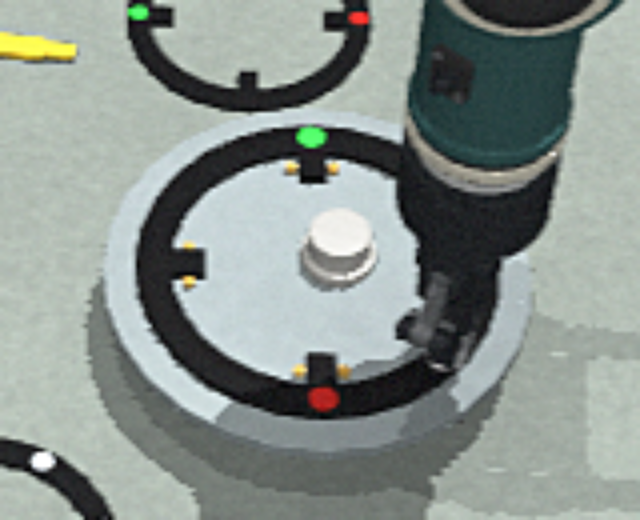

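The fingers at (440,355) cover the first white dot, and the ring and cup have not moved. The plate is about 4–5 mm down. Continuing.

Request:
move_arm --pt "-0.6 -1.5 -0.3 0 0" --pt "1 -5.3 -0.3 0 0" --pt "2.6 -12.2 -0.3 0 0" --pt "3.6 -19.2 -0.3 0 0" --pt "4.1 -26.2 -0.3 0 0" --pt "4 -33.3 -0.3 0 0" --pt "3.4 -40.3 -0.3 0 0" --pt "2.3 -47.3 -0.3 0 0" --pt "0.5 -54.2 -0.3 0 0" --pt "-1.7 -60.9 -0.3 0 0" --pt "-4.5 -67.4 -0.3 0 0" --pt "-4.5 -67.4 -0.3 0 0"

```text
time: 7.75
tool_pos: [0.4229, -0.006, 0.0516]
tcp_rot: [-0.415, -3.113, 0.003]
wrist_force: [-0.9, -1.8, 4.1]
width: 0.001
```

Run:
```python
from h import *
from workcell import bot
s=bot.read_state()
print(s["tool_pos"],s["wrist_force"],pt(90))
for d in np.arange(90,136,4.5): print(d,np.round(shift(s,[*pt(d),.0515]),1).tolist())
c=bot.read_camera("side")
for k,p,a in blobs(c,(322,225,418,306)):
    if k!="white": print(k,np.round(p,1),a,np.round(plane(c,p,.0515),4))
cv2.imwrite("pics/side4.png",cv2.resize(np.ascontiguousarray(c["pixels"][200:330,290:450,::-1]),None,fx=4,fy=4))
```

```text
[ 0.42293314 -0.00602645  0.05159084] [-0.88109848 -1.84340106  4.07874318] [ 0.42178363 -0.00562064]
90.0 [1.2, 0.1, 0.1]
94.5 [-2.0, -6.2, 0.1]
99.0 [-5.8, -12.2, 0.1]
103.5 [-10.0, -17.9, 0.1]
108.0 [-14.6, -23.2, 0.1]
112.5 [-19.7, -28.1, 0.1]
117.0 [-25.1, -32.7, 0.1]
121.5 [-30.8, -36.8, 0.1]
126.0 [-36.9, -40.4, 0.1]
130.5 [-43.2, -43.6, 0.1]
135.0 [-49.8, -46.2, 0.1]
red [370.4 298.9] 36 [0.4946 0.0989 0.0515]
green [367.3 233.7] 35 [ 0.5264 -0.0779  0.0515]
```

View pics/side4.png

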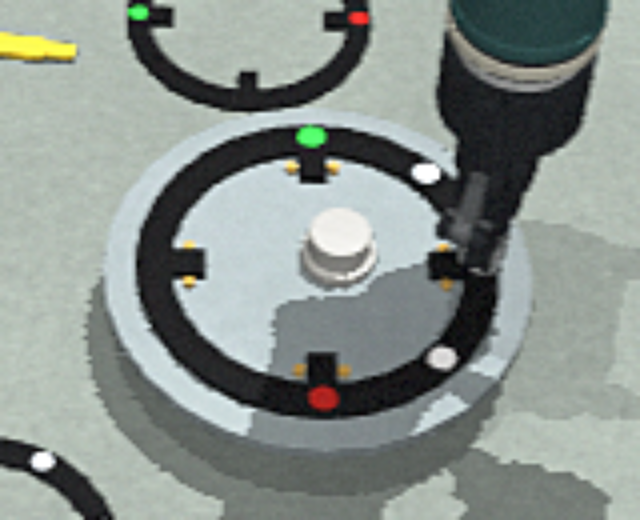

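The fingers at (482,262) are on the second white dot, with the ring unmoved and the plate still about 4 mm down.

Request:
move_arm --pt "0 -2 0.1 0 0" --pt "-2 -6.2 0.1 0 0" --pt "-5.8 -12.2 0.1 0 0" --pt "-10 -17.9 0.1 0 0" --pt "-14.6 -23.2 0.1 0 0" --pt "-19.7 -28.1 0.1 0 0" --pt "-25.1 -32.7 0.1 0 0" --pt "-30.8 -36.8 0.1 0 0" --pt "-36.9 -40.4 0.1 0 0" --pt "-43.2 -43.6 0.1 0 0" --pt "-49.8 -46.2 0.1 0 0" --pt "-49.8 -46.2 0.1 0 0"

```text
time: 9.0
tool_pos: [0.4605, -0.0633, 0.0519]
tcp_rot: [0.414, 3.113, -0.002]
wrist_force: [-0.4, -1.1, 4.5]
width: 0.004
```

Run:
```python
from h import *
from workcell import bot
s=bot.read_state()
print(s["tool_pos"],s["wrist_force"],pt(135))
for d in np.arange(135,181,4.5): print(d,np.round(shift(s,[*pt(d),.0515]),1).tolist())
c=bot.read_camera("side")
for k,p,a in blobs(c,(322,225,418,306)):
    if k!="white": print(k,np.round(p,1),a,np.round(plane(c,p,.0515),4))
cv2.imwrite("pics/side5.png",cv2.resize(np.ascontiguousarray(c["pixels"][200:330,290:450,::-1]),None,fx=4,fy=4))
```

```text
[ 0.46052366 -0.06333418  0.0519337 ] [-0.37608496 -1.0818231   4.46677318] [ 0.45885494 -0.06367741]
135.0 [1.5, -0.8, 0.4]
139.5 [-5.2, -2.9, 0.4]
144.0 [-12.1, -4.5, 0.5]
148.5 [-19.1, -5.5, 0.5]
153.0 [-26.1, -6.0, 0.5]
157.5 [-33.2, -6.0, 0.5]
162.0 [-40.2, -5.4, 0.5]
166.5 [-47.2, -4.2, 0.5]
171.0 [-54.1, -2.5, 0.5]
175.5 [-60.8, -0.3, 0.5]
180.0 [-67.3, 2.5, 0.5]
red [370.5 298.9] 37 [0.4945 0.0989 0.0515]
green [367.4 233.5] 35 [ 0.5264 -0.0786  0.0515]
```

View pics/side5.png

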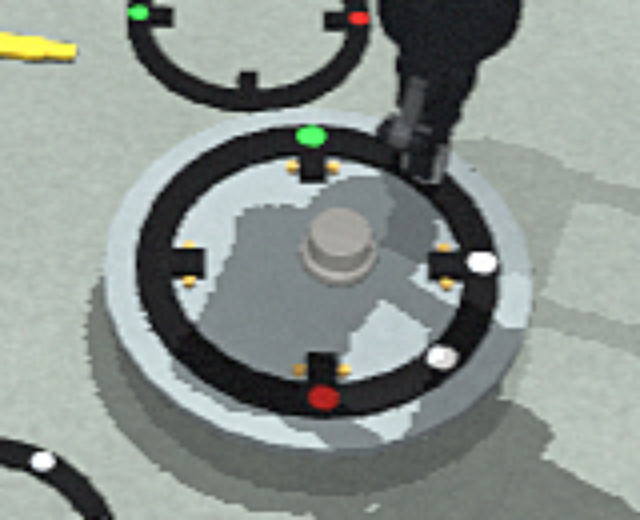

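The fingers at (425,172) are on the third white dot, and all else is unmoved.

Request:
move_arm --pt "-1.5 -1.5 0.4 0 0" --pt "-5.2 -2.9 0.4 0 0" --pt "-12.1 -4.5 0.4 0 0" --pt "-19.1 -5.5 0.4 0 0" --pt "-26.1 -6 0.4 0 0" --pt "-33.2 -6 0.4 0 0" --pt "-40.2 -5.4 0.4 0 0" --pt "-47.2 -4.2 0.4 0 0" --pt "-54.1 -2.5 0.4 0 0" --pt "-60.8 -0.3 0.4 0 0" --pt "-67.3 2.5 0.4 0 0" --pt "-67.3 2.5 0.4 0 0" --pt "-67.3 2.5 0.4 0 0"

```text
time: 10.35
tool_pos: [0.5268, -0.0775, 0.052]
tcp_rot: [0.414, 3.11, 0.0]
wrist_force: [1.6, 0.6, 5.0]
width: 0.0
```

Run:
```python
from h import *
from workcell import bot
s=bot.read_state()
print(s["tool_pos"],s["wrist_force"],pt(180))
c=bot.read_camera("side")
for k,p,a in blobs(c,(322,225,418,306)):
    if k!="white": print(k,np.round(p,1),a,np.round(plane(c,p,.0515),4))
cv2.imwrite("pics/side6.png",cv2.resize(np.ascontiguousarray(c["pixels"][200:330,290:450,::-1]),None,fx=4,fy=4))
```

```text
[ 0.52684373 -0.07751972  0.05199824] [1.59918014 0.63480238 5.00629875] [ 0.52612064 -0.07851637]
red [370.4 298.9] 37 [0.4947 0.0988 0.0515]
```

View pics/side6.png

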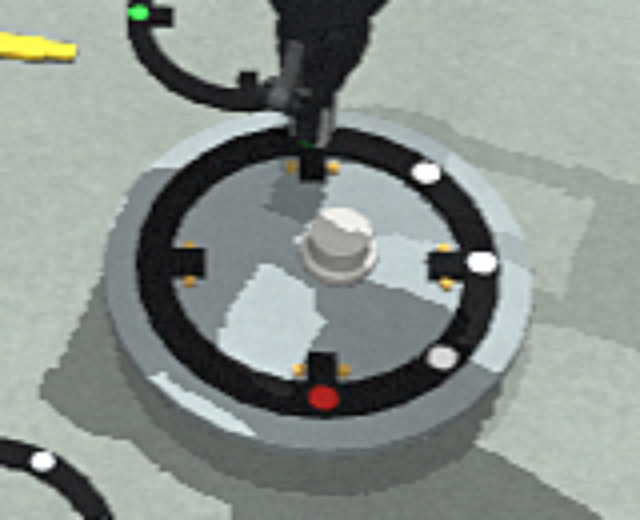

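The fingers at (315,135) are on the green dot, in touch at about 5 N. I draw away straight up.

Request:
move_arm --pt "0 0 -1 0 0" --pt "0 0 -2 0 0" --pt "0 0 -4 0 0" --pt "0 0 -7 0 0" --pt "0 0 -15 0 0" --pt "0 0 -30 0 0" --pt "0 0 -50 0 0" --pt "0 0 -75 0 0" --pt "0 0 -100 0 0" --pt "0 0 -120 0 0" --pt "0 0 -130 0 0" --pt "0 0 -130 0 0" --pt "0 0 -130 0 0" --pt "0 0 -130 0 0"

```text
time: 11.8
tool_pos: [0.5237, -0.0773, 0.1798]
tcp_rot: [-0.414, -3.111, -0.0]
wrist_force: [-0.0, -0.7, 0.3]
width: -0.0
```

Run:
```python
from h import *
from workcell import bot
s=bot.read_state()
print(s["time"],s["tool_pos"],s["wrist_force"])
c=bot.read_camera("side")
for k,p,a in blobs(c,(322,225,418,306)): print(k,np.round(p,1),a,np.round(plane(c,p,.056),4))
cv2.imwrite("pics/side7.png",c["pixels"][:,:,::-1])
```

```text
11.8 [ 0.52368473 -0.07726582  0.17976877] [-0.01140419 -0.74175205  0.29064487]
red [370.5 297.8] 39 [0.4947 0.0991 0.056 ]
green [367.4 232.4] 34 [ 0.5267 -0.0779  0.056 ]
white [396.2 241.5] 24 [ 0.4589 -0.0632  0.056 ]
white [361.9 246.5] 13 [ 0.5327 -0.0344  0.056 ]
white [374.8 256.1] 139 [ 0.5007 -0.0126  0.056 ]
white [381.4 263.9] 17 [0.4838 0.0062 0.056 ]
white [410.2 263.9] 29 [ 0.4221 -0.0056  0.056 ]
white [349.6 285. ] 47 [0.5427 0.075  0.056 ]
white [347.1 300.7] 147 [0.5412 0.1156 0.056 ]
```

View pics/side7.png

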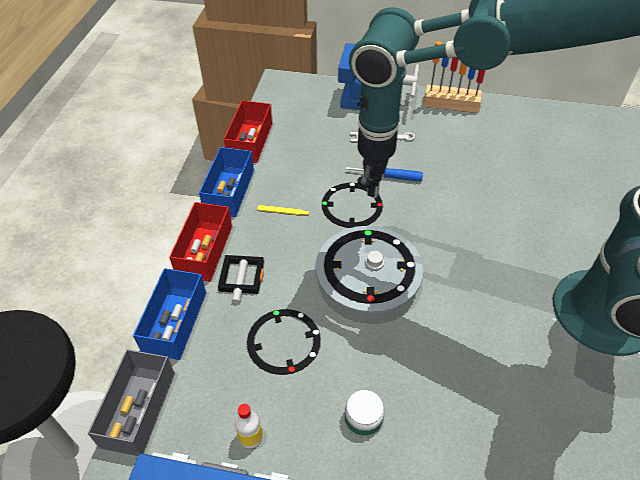

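The dots and the cup are at the same pixels as at the start: red (370.5,297.8), green (367.4,232.4), cup (374.8,256.1). The plate is up, the hand is clear, and the bystanders in view are where they were.

```bash
python3 -c "
from workcell import bot
print(bot.finish_job())"
```

```text
the job is handed in; nothing more can be done
None
```

I stroked the large ring on the sprung plate with the fingers shut, from red over the three white dots to green. Then I drew the hand straight up to about 0.18 m and handed the job in at about 12 s of the 42 s allowed.

- **Contact:** The plate was pressed about 4–5 mm, well short of its 12 mm stop. The vertical force at each stop along the stroke read 3.6–5.3 N, with about 1 N of noise. I read it only at the five dots, not between them. Between the dots I rely on the steady commanded height and the plate staying down.
- **Position:** At each dot the fingertips were within about 2 mm of the position I had worked out for it.
- **Last checks:** In the last side picture the red and green dots, the two white dots that the check picked out, and the cup are within 0.1 pixel of where they started. The ring and cup have therefore not shifted, and the plate is back up. The bystanders in view look unmoved by eye; the spanner was partly hidden by the arm.
- **Disagreements:** None of the checks failed or disagreed, though the hand-in reports no verdict.

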